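# Set up fossil pieces at the extraction station

## Robot

A 7-joint arm with a two-finger parallel gripper is mounted at the origin on the work surface. World frame = base frame: x ahead of the robot, y to its left, z up, the work surface at z = 0. Lengths are in m, angles in rad, forces in N, time in s.
With the tool pointing down it reaches from about 0.425 to 0.825 m from the base axis. Payload 3.6 kg.
Tool frame: the origin (TCP) lies at the very end of the fingers, on their centre line; the grasp point (between the pads) lies 19 mm behind it (r.grip_depth is the distance from the TCP to the grasp point, in m); z points along the fingers, y is the line along which they close (so a half turn about z gives the same grasp; the last joint's range is limited). The gripper opens to 93 mm and grips with 3 to 60 N. Pads are 15 mm wide; open, the fingers measure 128 mm over their backs; the gripper's body (75 mm by 188 mm) begins 65 mm behind the grasp point.
Start: joints at [-1.365, 0.615, -0.013, 1.423, 0.008, 1.103, -0.04], TCP at [0.149, 0.633, 0.219] pointing down, gripper open.
Joint ranges: [-3.12, 3.12], [-0.3, 2.06], [-1.34, 1.32], [0.26, 2.42], [-1.36, 4.5], [0.01, 1.98], [-2.84, 2.84]. Speed limits (rad/s): [2.79, 2.79, 3.14, 3.14, 3.14, 3.14, 3.14].

## Interface

Orientations are given as a 3x3 rotation matrix whose columns are the frame's x, y, z axes.
In Python, from cell import r gives the robot as it stands. The module is installed in compiled form; this text tells all that it offers. Calls block until the motion is done:
- r.goto(position, orientation): joint-space move of the TCP to a pose.
- r.move_linear(position, frame=None, vel=0.15, max_force=None): straight line of the TCP; frame=None keeps the orientation; vel is the mean speed in m/s. With max_force (N) it stops when the force on the tool has changed by that much, and returns True; else False.
- r.set_joints(angles): joint-space move.
- r.gripper_open() and r.close(f_grip=None): open the fingers fully, or close them until they stop; f_grip is the grip in N (None keeps the last).
- r.wait(seconds).
- r.inverse_kinematics(position, orientation): joint angles nearest the present ones, or None.
- r.camera(name): name is "scene" or "top" or "wrist"; returns the picture (480x640x3 uint8, red, green, blue); there is no depth.
- r.camera_params(name): a dict with "K" (3x3 intrinsics, pixels), "R" (3x3) and "t" (3): a world point X has camera coordinates R X + t; the wrist camera has in their place "mount" (4x4, takes a point from camera to tool coordinates, whose origin is the TCP and whose axes are the flange's). Camera axes: x right, y down, z forward; pixel columns grow to the right and rows downward; lengths in m; the calibration is good to about 2 mm. A picture is of the moment at which its call begins: read the wrist's pose just before it. camera_params takes no time and is no camera call.
A pose or a line that the arm cannot do raises r.IKError and nothing moves.
- r.hand_in(): hands the job in; it is judged then, once.
Readings, each from a call of its own:
- r.read_time_s(): time.
- r.read_joint_positions(): joint angles.
- r.read_joint_velocities(): joint speeds.
- r.read_joint_torque(): joint torques, N m.
- r.read_position(): TCP position.
- r.read_eef_rot(): TCP orientation.
- r.read_contact_force(): force on the tool from outside, world axes, zero at the start.
- r.read_ft_torque(): the same for the moment, N m.
- r.read_width(): opening from 0.0 (shut) to 1.0 (fully open).
- r.read_finger_force(): force on a finger pad.
Only numpy, scipy, OpenCV 4.12 (cv2) and the standard library are available. Lean on these libraries where they do the work, as an engineer would, in place of code of your own. Each camera call takes 0.05 s, during which the arm holds its last target. There are 200 camera calls.

## Task

Get the fossil pieces ready for dusting: first take the brush out of the white carriage and lay it flat along the green tool tray, then put every fossil piece that lies on the tan mat into the white carriage while it is still at its loading end. Then push the carriage by its blue handle towards the suction hood until the red pawl clicks in behind its brass lug, and last pull the stiff slide gate on top of the hood open by its orange handle to the red lines (50 mm open). Do not disturb the other tools, pots and boxes on the bench; pieces or the brush that get knocked out must go back before you finish.

Things in the scene. Friction and masses are not known exactly. Their poses are not given: they have to be found in the camera images.
- tray_in (a point): Centre of the inner floor of the white carriage, an open tray 212 (x) x 185 (y) mm outside; walls 5 mm thick, rising 14 mm above this floor. The floor is 22 mm above the bench. Axes: +y is the way the carriage slides, towards the suction hood; x across it; z up. The point moves with the carriage.
- carriage (a joint): Travel of the carriage along its +y, m: 0 at the loading end (starts between 0 and 0.008), hard stop at 0.126. About 3 N of friction, up to some 5 N more while the lug pushes the pawl aside (from about 0.07 on). At about 0.118 the pawl snaps in behind the lug and keeps the carriage from coming back below about 0.114.
- tray_handle (a point): Grip point of the carriage's blue upright handle: a plate 50 mm wide (x) and 14 mm thick (y), standing 130 mm from the tray's centre at its -y end. This point is 15 mm below the plate's top, 75 mm above the bench. Same axes as tray_in; moves with the carriage.
- pawl (a joint): Angle of the red sprung pawl at the carriage's +x side, rad: 0 at rest (springs back to it), grows as the brass lug on the carriage pushes it outward, to about 0.2 to 0.3 before it snaps back to 0 with the lug past it.
- gate_handle (a point): Grip point of the slide gate's orange upright handle: a plate 50 mm wide (y) and 14 mm thick (x), its top 15 mm above this point, which is 116 mm above the bench; the plate reaches 30 mm below this point, to a flat steel blade. Axes as tray_in; the gate opens towards -x (roughly towards the robot). Moves with the gate.
- station: The fixed base, an aluminium plate 12 mm thick; origin on the bench, under tray_in when the carriage is at 0; same axes. The grey hood (75 mm high) with the gate housing on top (101 mm) lies at x 0 to 140, y 230 to 330 mm, housing to 345. The shut gate's handle is at x -70, y 280. Two guide rails run from the housing to x -150 at y 224 and 336, tops 88 mm high, with the red lines at x -120.
- gate (a joint): Opening of the slide gate, m: 0 shut (starts between 0 and 0.008), 0.05 at the red lines, stop at 0.09. Stiff: about 9 N of sliding friction; it stays where it is left.
- frag_limb_mid (a point): Dark brown round limb-bone piece. Point at its centre (half-way up); its x axis is its length, y its width, z up as it lies at the start. Size (x, y, z) 64 x 30 x 28 mm. Rests on the bench on the tan mat at the start, with its length roughly toward and away from the robot. It may be absent (None) in some starts.
- frag_vert_mid (a point): Tan-brown short vertebra, waisted like a spool on its side. Point at its centre (half-way up); its x axis is its length, y its width, z up as it lies at the start. Size (x, y, z) 44 x 34 x 32 mm. Rests on the bench on the tan mat at the start, with its length roughly toward and away from the robot. It may be absent (None) in some starts.
- frag_rib_mid (a point): Reddish brown, slightly bent rib piece. Point at its centre (half-way up); its x axis is its length, y its width, z up as it lies at the start. Size (x, y, z) 68 x 25 x 24 mm. Rests on the bench on the tan mat at the start, with its length roughly toward and away from the robot. It may be absent (None) in some starts.
- frag_jaw_mid (a point): Near-black jaw piece with a row of pale teeth on top. Point at its centre (half-way up); its x axis is its length, y its width, z up as it lies at the start. Size (x, y, z) 62 x 24 x 28 (the upper 8 mm are the teeth, a row 10 wide) mm. Rests on the bench on the tan mat at the start, with its length roughly toward and away from the robot. It may be absent (None) in some starts.
- frag_claw_mid (a point): Ochre, slightly tapering claw-core piece. Point at its centre (half-way up); its x axis is its length, y its width, z up as it lies at the start. Size (x, y, z) 56 x 24 x 24 mm. Rests on the bench on the tan mat at the start, with its length roughly toward and away from the robot. It may be absent (None) in some starts.
- brush_mid (a point): Flat dusting brush 140 mm long, 16 mm thick, lying in the carriage at the start. Point on its wooden handle, half-way along the brush and half-way up; +x along it to the bristle end, z up. Handle 18 mm wide (from 70 mm behind the point to 20 mm ahead), head 34 mm wide and rigid.
- tooltray_in (a point): Centre of the inner floor (4 mm above the bench) of the green, fixed tool tray, an open tray 85 (x) x 190 (y) mm outside, 22 mm high, walls 4 mm. y is its length, z up. Empty at the start.
- jar: Bystander: glass jar, 56 mm wide, 70 high; origin at the centre of its underside.
- glue: Bystander: bottle, 48 mm wide, 85 high; origin at the centre of its underside.
- pick_teal: Bystander: blue-handled pick, 142 mm long, 10 high, lying between the tan mat and the carriage, on the robot's side; origin under its middle.
- pick_green: Bystander: green-handled pick, 142 mm long, 10 high, lying at the left, beside the gate's guide rails; origin under its middle.
- loupe: Bystander: black ring of a loupe, 52 mm wide, 14 high; origin at the centre of its underside.
- samples: Bystander: small white open sample box 70 x 90 x 30 mm; origin at the centre of its underside.

How it is judged:
By the outcome, as a careful person would: the job done as asked, in the order asked, and still so for the second after the job is handed in, with the robot touching nothing.
Of frag_limb, frag_vert, frag_rib, frag_jaw, frag_claw only 3 to 5 are there at a start; the rules pass over those that are not, and their reading is None.
At some moment in a run one of frag_limb, frag_vert, frag_rib, frag_jaw, frag_claw may be knocked a few centimetres aside while the robot is not near it.
Once in a run the grip may slacken for a moment while it holds something.
It also fails if it takes over 210 s, if anything falls off the work surface, if the arm or the gripper's body presses on something with over 40 N, if the wrist force passes 120 N, or if a joint passes its speed limit or range.

## Working session

There is one attempt and no reset: what is moved stays moved. The work goes in short steps, each a Python script; the robot and the scene stay as the last script left them, time stands still between calls to the robot, and variables do not carry over. Pictures are saved under pics/ and viewed, at most 14 in all, crops included, and the job is handed in when it is done.

```bash
mkdir -p pics; python3 - <<'E'
from cell import r
import cv2,numpy as np
for n in("scene","top"):
    cv2.imwrite(f"pics/{n}0.png",r.camera(n)[...,::-1])
    p=r.camera_params(n);print(n,p["K"].round(1).tolist(),p["R"].round(4).tolist(),p["t"].round(4).tolist())
print(r.camera_params("wrist"));print(r.read_eef_rot().round(3),r.read_time_s(),r.read_width())
E
```

```text
scene [[447.5, 0.0, 315.9], [0.0, 447.5, 242.2], [0.0, 0.0, 1.0]] [[0.8144, 0.5801, -0.0174], [0.3808, -0.5569, -0.7381], [-0.4379, 0.5945, -0.6744]] [-0.4521, -0.1475, 1.3074]
top [[611.2, 0.0, 319.3], [0.0, 611.2, 250.5], [0.0, 0.0, 1.0]] [[-0.0141, -0.9998, 0.0146], [-0.9932, 0.0123, -0.116], [0.1158, -0.0161, -0.9931]] [-0.0316, 0.596, 1.517]
{'K': array([[331.26363934,   0.        , 322.62982099],
       [  0.        , 331.26363934, 234.83327993],
       [  0.        ,   0.        ,   1.        ]]), 'mount': array([[-1.84696019e-04, -9.60690513e-01, -2.77621512e-01,
         7.72513627e-02],
       [ 9.99999830e-01, -3.31080608e-04,  4.80402297e-04,
        -4.05083990e-04],
       [-5.53433028e-04, -2.77621376e-01,  9.60690411e-01,
        -1.65955538e-01],
       [ 0.00000000e+00,  0.00000000e+00,  0.00000000e+00,
         1.00000000e+00]])}
[[-0.973  0.23  -0.   ]
 [ 0.23   0.973 -0.002]
 [-0.    -0.002 -1.   ]] 0.1 0.9969283666342759
```

View pics/top0.png

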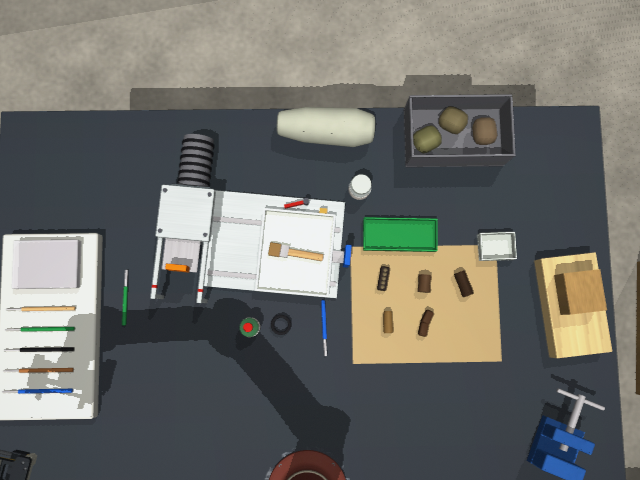

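View pics/scene0.png

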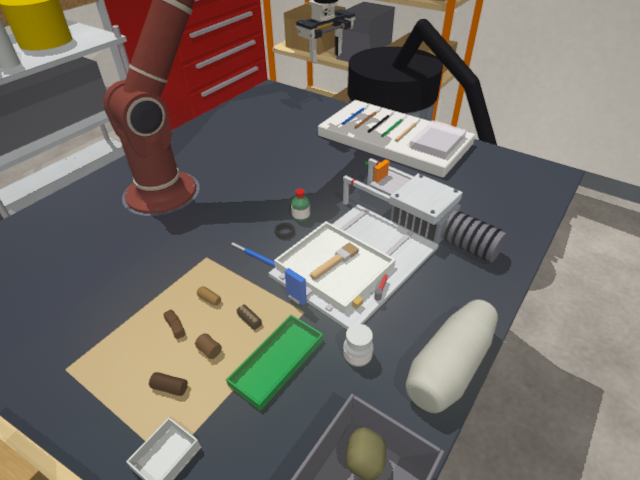

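The top view shows five pieces on the mat: jaw (384,278), vertebra (425,282), limb (464,283), claw (388,320) and rib (426,322). The brush runs from (268,248) to (322,257) with its bristles to +y. The green tray is at (400,233), the blue handle at (347,256) and the orange gate handle at (176,268).

```bash
cat >h.py <<'E'
from cell import r
import cv2,numpy as np
def cast(n,uv,z,pose=None):
    p=r.camera_params(n);d=np.linalg.solve(p["K"],[uv[0],uv[1],1])
    if n=="wrist":
        pos,R=pose;M=p["mount"];o=pos+R@M[:3,3];d=R@M[:3,:3]@d
    else:
        o=-p["R"].T@p["t"];d=p["R"].T@d
    return o+d*(z-o[2])/d[2]
def blobs(n,mask,z,amin,pose=None,amax=1e9):
    """centre, long-axis angle (rad, world), length, width of each blob, cast onto plane z"""
    out=[];cs,_=cv2.findContours(mask.astype(np.uint8),cv2.RETR_EXTERNAL,cv2.CHAIN_APPROX_NONE)
    for c in cs:
        if not amin<=cv2.contourArea(c)<=amax: continue
        P=np.array([cast(n,q[0],z,pose)[:2] for q in c])
        (x,y),(w,h),_=b=cv2.minAreaRect((P*1000).astype(np.float32));B=cv2.boxPoints(b)
        e=max(B[1]-B[0],B[2]-B[1],key=np.linalg.norm)
        out.append((np.array([x,y])/1000,np.arctan2(e[1],e[0]),max(w,h),min(w,h),c[:,0].mean(0)))
    return out
def show(bs):
    for b in bs: print((b[0]*1000).round(1),"deg",round(np.degrees(b[1])%180,1),"LxW",round(b[2],1),round(b[3],1),"px",b[4].round())
def down(a):
    """tool down, fingers closing at right angles to world direction a (kept near yaw 0: x tool ~ -x)"""
    a=(a+np.pi/2)%np.pi-np.pi/2
    c,s=np.cos(a),np.sin(a);return np.array([[-c,-s,0],[-s,c,0],[0,0,-1]]).astype(float)
def hsv(im): return cv2.split(cv2.cvtColor(im,cv2.COLOR_RGB2HSV).astype(int))
E
python3 - <<'E'
from h import *
im=r.camera("top");H,S,V=hsv(im)
k=np.ones((3,3),np.uint8)
print("green");show(blobs("top",(H>50)&(H<75)&(S>150)&(V>60),.022,800))
print("blue");show(blobs("top",(H>105)&(H<122)&(S>150)&(V>90),.09,60))
print("orange");show(blobs("top",(H>8)&(H<20)&(S>210)&(V>180),.131,40))
m=np.zeros(H.shape,bool);m[250:360,355:498]=True
print("mat");
show(blobs("top",cv2.morphologyEx(((H>10)&(H<25)&(S>60)&(V>150)).astype(np.uint8),cv2.MORPH_CLOSE,k),0.001,5000))
print("frags");show(blobs("top",cv2.morphologyEx((m&(V<160)).astype(np.uint8),cv2.MORPH_OPEN,k),.014,60))
print("brush");b=np.zeros_like(m);b[212:292,262:332]=True
show(blobs("top",b&(S>70),.03,60))
print("tray");w=np.zeros_like(m);w[195:310,245:340]=True
show(blobs("top",cv2.morphologyEx((w&(V>228)).astype(np.uint8),cv2.MORPH_OPEN,k),.036,1000))
print("red marks, lug");show(blobs("top",((H<6)|(H>174))&(S>150)&(V>130),.088,8,amax=150))
cv2.imwrite("pics/c1.png",cv2.resize(im[180:310,130:360],None,fx=3.4,fy=3.4,interpolation=2)[...,::-1])
E
```

```text
green
[ 637.8 -248.2] deg 88.3 LxW 191.3 85.2 px [400. 234.]
blue
[  61.1 -608.1] deg 67.1 LxW 99.7 39.5 px [563. 469.]
[ 134.3 -621.2] deg 48.1 LxW 131.3 73.1 px [567. 439.]
[263.1 617.1] deg 89.1 LxW 124.9 7.0 px [ 44. 391.]
[422.3 -46.4] deg 1.8 LxW 91.6 10.0 px [323. 319.]
[ 575.  -106.1] deg 172.3 LxW 55.6 15.0 px [347. 256.]
orange
[549.2 302.1] deg 84.1 LxW 47.5 12.9 px [176. 267.]
mat
[ 451.4 -703. ] deg 5.8 LxW 257.9 149.3 px [576. 305.]
[ 459.4 -310.5] deg 90.1 LxW 380.1 299.4 px [424. 305.]
frags
[ 413.3 -307.2] deg 160.4 LxW 76.5 27.6 px [425. 321.]
[ 419.  -212.2] deg 178.5 LxW 63.4 25.4 px [388. 321.]
[ 515.8 -307.8] deg 174.0 LxW 58.2 34.2 px [424. 282.]
[ 513.2 -407.4] deg 19.8 LxW 76.3 33.3 px [463. 282.]
[ 526.7 -203. ] deg 169.1 LxW 69.1 26.1 px [383. 277.]
brush
[586.3  -3.5] deg 79.8 LxW 88.3 18.1 px [305. 254.]
[601.   75.1] deg 169.8 LxW 34.1 28.0 px [274. 249.]
tray
[593.7  20.3] deg 174.0 LxW 192.7 171.2 px [296. 252.]
red marks, lug
[406.8 137.1] deg 44.8 LxW 20.5 20.2 px [248. 327.]
[706.2  23.6] deg 102.6 LxW 46.8 7.5 px [294. 204.]
```

View pics/c1.png

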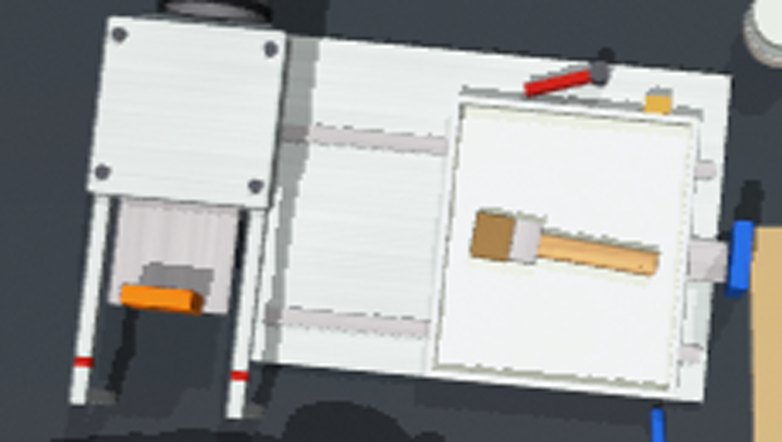

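The station x axis points about -6° in world, with its origin near (589, 16). I'll move the brush first: grip it at mid-handle and release it just above the tool tray's rim.

```bash
cat >>h.py <<'E'
def ori(a,p):
    """down() or its half turn, whichever leaves joint 7 nearer its middle"""
    best=None
    for k in (0,1):
        R=down(a); R=R@np.diag([-1,-1,1.]) if k else R
        q=r.inverse_kinematics(p,R)
        if q is not None and (best is None or abs(q[6])<best[0]): best=(abs(q[6]),R)
    return best[1]
def st(tag=""):
    print(tag,"t",round(r.read_time_s(),1),"pos",(r.read_position()*1000).round(1),"w",round(r.read_width()*93,1),"mm F",r.read_finger_force(),np.round(r.read_contact_force(),1))
def snap(name):
    pose=(r.read_position(),r.read_eef_rot());im=r.camera("wrist");cv2.imwrite(f"pics/{name}.png",im[...,::-1]);return im,pose
TH=np.radians(-6.05)
EX=np.array([np.cos(TH),np.sin(TH)]);EY=np.array([-EX[1],EX[0]])
E
python3 - <<'E'
from h import *
a=np.radians(79.8);p=np.array([.5907,.021,.13]);R=ori(a,p)
r.goto(p,R);
im,pose=snap("w1")
H,S,V=hsv(im);show(blobs("wrist",(S>70)&(H>8)&(H<25)&(V>90),.03,300,pose))
st();print(r.read_joint_positions().round(2))
E
```

```text
[ 473.6 -137. ] deg 169.9 LxW 144.9 78.2 px [240. 408.]
[ 760.3 -110.8] deg 131.6 LxW 45.7 12.9 px [528. 341.]
[586.9  -6.3] deg 79.5 LxW 89.2 17.5 px [324. 264.]
[601.5  73.7] deg 169.9 LxW 33.3 28.9 px [325. 171.]
 t 2.9 pos [590.8  22.4 130. ] w 92.9 mm F 0.0 [-0.1 -0.7 -0.3]
[-0.34  0.66  0.44  1.71 -0.35  0.85  0.07]
```

View pics/w1.png

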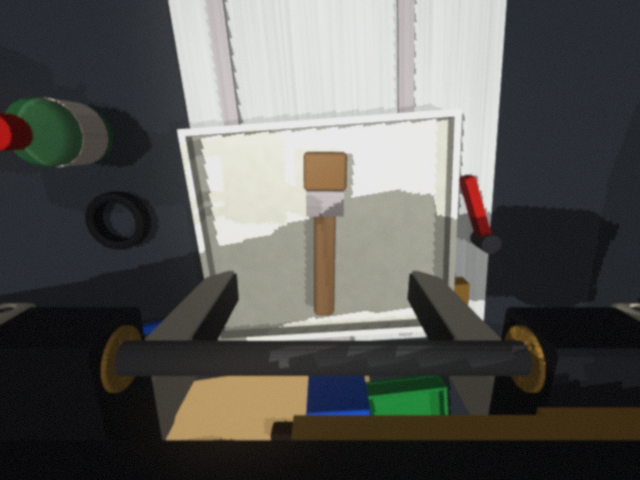

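The wrist view agrees with the top estimate to about 3 mm: brush at (325,170)–(324,315), tray rim at (185,130)–(460,115).

```bash
python3 - <<'E'
from h import *
p=np.array([.5913,.0195,.0295])
r.move_linear(p+[0,0,.02]);r.move_linear(p,vel=.05,max_force=15);r.close(20);st("grip")
r.move_linear(p+[0,0,.08]);r.close(20);st("lift")
a=np.radians(88.3);q=np.array([.6378,-.2482,.11]);R=ori(a,q)
if R[:,0]@r.read_eef_rot()[:,0]<0: R=R@np.diag([-1,-1,1.])
r.goto(q,R);st("over");im,pose=snap("w2")
E
```

```text
grip t 5.3 pos [591.3  19.5  29.5] w 17.8 mm F 19.999649226665497 [ 1.6 -0.2  0.1]
lift t 6.2 pos [590.5  19.5 108.3] w 18.0 mm F 19.999549090862274 [ 0.7 -1.3 -0.3]
over t 7.2 pos [ 638.5 -245.1  109.6] w 17.8 mm F 19.999786913394928 [ 0.2  0.3 -0.6]
```

View pics/w2.png

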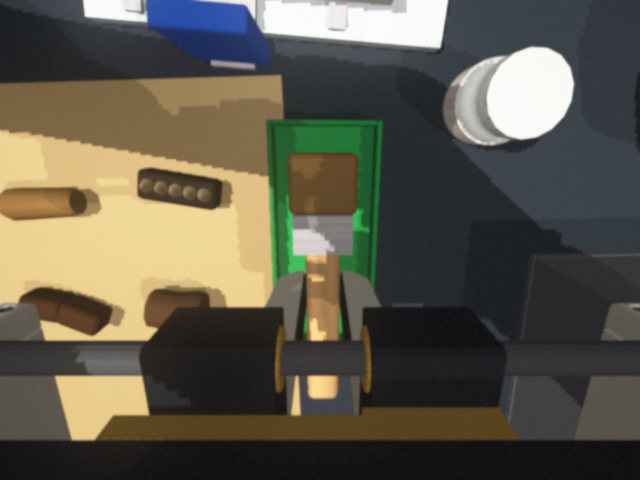

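The brush is held straight and sits centred over the green tray (270–380, 120–330). Next: release it, then look at the mat.

```bash
python3 - <<'E'
from h import *
p=np.array([.6378,-.2482,.0240])
r.move_linear(p,vel=.06,max_force=12);st("rel");r.wait(.2);r.gripper_open();r.wait(.3)
r.move_linear(p+[0,0,.12])
q=np.array([.47,-.31,.20]);r.goto(q,ori(0,q));st()
im,pose=snap("w3");H,S,V=hsv(im)
m=((V<150)|(S>150))
cv2.imwrite("pics/w3m.png",m*np.uint8(255))
show(blobs("wrist",cv2.morphologyEx(m.astype(np.uint8),cv2.MORPH_OPEN,np.ones((3,3),np.uint8)),.014,500,pose,amax=9000))
E
```

```text
rel t 8.9 pos [ 638.1 -248.4   24.5] w 17.8 mm F 19.999510645866394 [-0.6  0.7 -0.4]
 t 12.6 pos [ 470.8 -309.1  199.2] w 92.9 mm F 0.0 [0.1 0.  0.1]
```

View pics/w3.png

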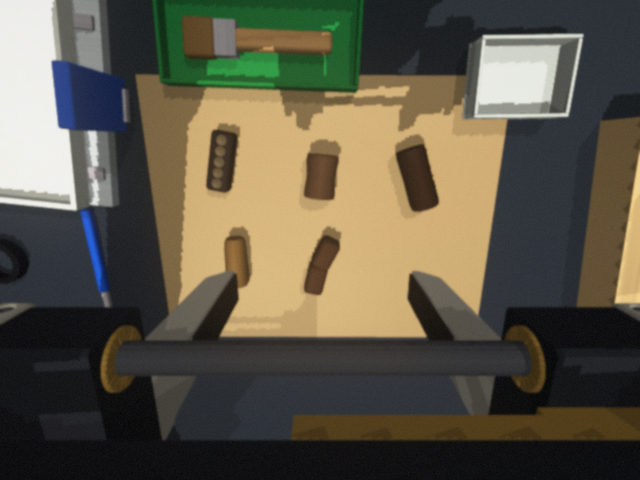

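The brush lies flat in the green tray (185–330, 40). All five pieces are visible: jaw (222,160), vertebra (321,176), limb (417,178), claw (236,262) and rib (322,265).

```bash
cat >>h.py <<'E'
def piece(im,pose,xy,z,rad=.06):
    """blob nearest world xy: Otsu on the blue channel in a window around it"""
    p=r.camera_params("wrist");M=np.eye(4);M[:3,:3]=pose[1];M[:3,3]=pose[0]
    c=np.linalg.inv(M@p["mount"])@np.r_[xy,z,1];u=p["K"]@c[:3];u=u[:2]/u[2];d=int(rad*331/c[2])
    x0,y0=max(int(u[0])-d,0),max(int(u[1])-d,0);w=np.ascontiguousarray(im[y0:y0+2*d,x0:x0+2*d,2])
    _,m=cv2.threshold(cv2.GaussianBlur(w,(3,3),0),0,1,cv2.THRESH_BINARY_INV+cv2.THRESH_OTSU)
    F=np.zeros(im.shape[:2],np.uint8);F[y0:y0+2*d,x0:x0+2*d]=m
    b=blobs("wrist",F,z,150,pose)
    return min(b,key=lambda b:np.linalg.norm(b[0]-xy)) if b else None
E
python3 - <<'E'
from h import *
im=cv2.imread("pics/w3.png")[...,::-1];pose=(r.read_position(),r.read_eef_rot())
for n,xy in dict(jaw=(.527,-.203),vert=(.514,-.308),limb=(.511,-.407),claw=(.417,-.212),rib=(.411,-.307)).items():
    print(n);show([piece(im,pose,np.array(xy),.014)])
E
```

```text
jaw
[ 528.4 -204.8] deg 168.7 LxW 70.9 29.2 px [222. 158.]
vert
[ 516.5 -307.4] deg 174.1 LxW 62.1 34.2 px [321. 171.]
limb
[ 512.2 -407.1] deg 19.2 LxW 78.5 32.0 px [417. 175.]
claw
[ 392.4 -198.3] deg 144.2 LxW 128.2 53.6 px [224. 277.]
rib
[ 414.3 -307.5] deg 159.9 LxW 82.7 26.5 px [321. 262.]
```

```bash
cat >>h.py <<'E'
C=np.array([.590,.022])
W=dict(jaw=24,vert=34,limb=30,claw=24,rib=25); L=dict(jaw=62,vert=44,limb=64,claw=56,rib=68)
def fetch(n,xy,a,slot,zrel=.0385,zp=.007):
    xy=np.array(xy);p=np.r_[xy,.13];r.goto(p,ori(a,p))
    im,pose=snap("p_"+n);b=piece(im,pose,xy,.014,.05)
    print(n);show([b] if b else [])
    if b and np.linalg.norm(b[0]-xy)<.03 and abs(b[3]-W[n])<9 and L[n]-8<b[2]<L[n]+22:
        a=b[1];xy=b[0]-.001*min(max(b[2]-L[n],0),16)/2*np.array([np.cos(a),np.sin(a)])*np.sign(np.cos(a))
    else: print("close look not trusted"); return False
    p=np.r_[xy,zp];R=ori(a,p);r.move_linear(np.r_[xy,.06],R);r.move_linear(p,vel=.06,max_force=15)
    r.close(20);w=r.read_width()*93;st("grip")
    r.move_linear(np.r_[xy,.12]);r.close(20);st("lift")
    if abs(r.read_width()*93-w)>4: return False
    q=C+slot[0]*EX+slot[1]*EY;t=np.r_[q,.12];r.goto(t,ori(TH,t));r.close(20);st("over")
    if abs(r.read_width()*93-w)>4: return False
    r.move_linear(np.r_[q,zrel],vel=.08,max_force=12);r.gripper_open();r.wait(.2);r.move_linear(np.r_[q,.13]);st("placed")
    return True
E
python3 - <<'E'
from h import *
ok=fetch("jaw",(.524,-.204),np.radians(168.8),(.062,-.046))
im,pose=snap("after_jaw")
a=cv2.imread("pics/p_jaw.png");cv2.imwrite("pics/v5.png",cv2.resize(np.hstack([a,im[...,::-1]]),(800,300)))
E
```

```text
jaw
[ 529.2 -204.1] deg 169.4 LxW 71.6 25.3 px [321. 224.]
grip t 16.0 pos [ 524.5 -203.1    7. ] w 23.7 mm F 19.99639928340912 [ 0.9  0.3 -0. ]
lift t 17.1 pos [ 524.1 -202.9  119.1] w 24.0 mm F 19.99626249074936 [ 0.7 -0.2 -1. ]
over t 18.9 pos [646.4 -30.5 119.5] w 23.5 mm F 19.978905022144318 [-0.2 -0.7 -2.1]
placed t 22.2 pos [646.1 -30.7 129.2] w 93.1 mm F 0.0 [-0.1 -0.4 -1.1]
```

View pics/v5.png

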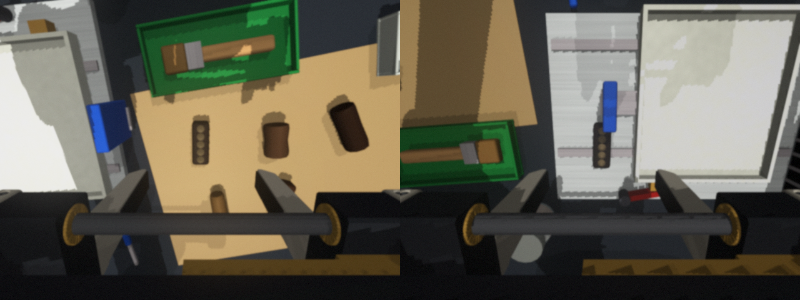

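The right-hand view shows the jaw at about (600,145), beside the blue handle and outside the tray, so the carriage seems to have moved toward the hood. I'll check with the top camera.

```bash
python3 - <<'E'
from h import *
p=np.array([.45,.30,.25]);r.move_linear(np.r_[r.read_position()[:2],.2]);r.goto(p,ori(0,p))
im=r.camera("top");H,S,V=hsv(im)
show(blobs("top",(H>105)&(H<122)&(S>150)&(V>60),.09,60))
cv2.imwrite("pics/v6.png",cv2.resize(im[150:370,130:500],(800,476))[...,::-1]);st()
E
```

```text
[ 104. -610.] deg 66.9 LxW 129.8 120.0 px [564. 450.]
[263.1 617.1] deg 89.1 LxW 124.9 7.0 px [ 44. 391.]
[422.4 -46.6] deg 1.5 LxW 91.7 10.6 px [323. 319.]
[585.5 -16.8] deg 172.6 LxW 55.0 12.9 px [310. 252.]
 t 24.3 pos [451.5 298.4 249.4] w 93.3 mm F 0.0 [-0.1 -0.3 -0.6]
```

View pics/v6.png

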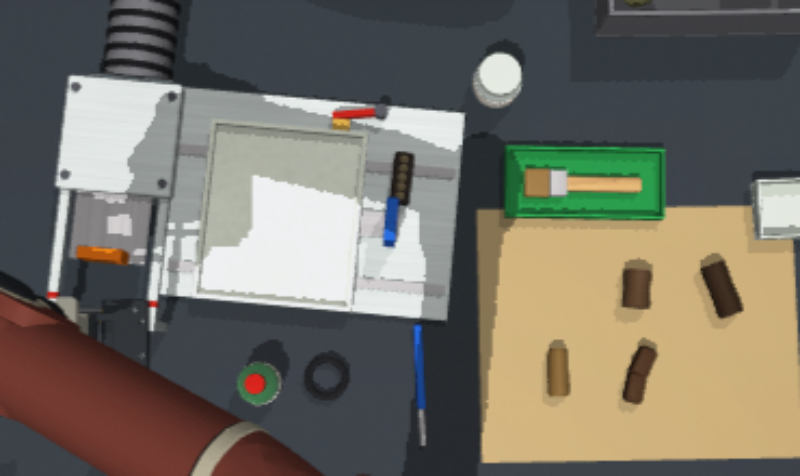

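The transfer swing, which included an unwanted half turn of the wrist, dipped and pushed the carriage about 89 mm. It has not latched. To mend it I'll put the jaw back on the mat, pull the carriage back to its loading end, and from now on travel high with no half turns.

```bash
cat >>h.py <<'E'
def ori(a,p):
    "orientation with the tool's x towards the robot (-x), no half turns"
    R=down(a);q=r.inverse_kinematics(p,R);assert q is not None and abs(q[6])<2.75,(q,p);return R
def travel(xy,a,z=.2):
    "up, across at height in a straight line"
    c=r.read_position()
    if c[2]<z-.005: r.move_linear(np.r_[c[:2],z])
    p=np.r_[xy,z];r.move_linear(p,ori(a,p),vel=.25)
E
python3 - <<'E'
from h import *
im=r.camera("top");H,S,V=hsv(im);m=np.zeros(H.shape,bool);m[215:250,306:330]=True
m&=(H<30)&(V<110)&(S>20);b=blobs("top",m,.03,40);show(b)
p=np.array([.47,.1,.2]);r.goto(p,ori(0,p));st();print(r.read_joint_positions().round(2))
travel((.645,-.045),TH);im,pose=snap("p_jaw2");b=piece(im,pose,np.array([.645,-.027]),.026,.04);show([b])
cv2.imwrite("pics/v7.png",im[...,::-1])
E
```

```text
[644.1 -30.2] deg 173.6 LxW 61.4 21.1 px [316. 232.]
 t 25.2 pos [470.4 101.5 200.6] w 93.2 mm F 0.0 [-0.  -0.1  0.6]
[ 0.38  0.52 -0.94  1.9   0.51  0.97  0.77]
[641.2 -30.5] deg 173.5 LxW 73.7 25.7 px [334. 211.]
```

View pics/v7.png

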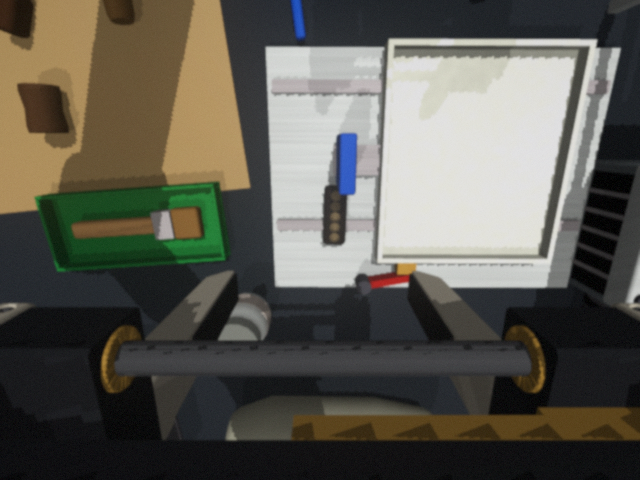

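```bash
python3 - <<'E'
from h import *
for xy,a in (((.411,-.307),-.35),((.511,-.407),.34),((.417,-.212),0),((.575,-.106),TH),((.55,.30),TH+np.pi/2)):
    print(r.inverse_kinematics(np.r_[xy,.05],down(a)))
g=np.array([.648,-.031])-.024*EY
r.move_linear(np.r_[g,.2],ori(TH,np.r_[g,.2]));r.move_linear(np.r_[g,.06]);r.move_linear(np.r_[g,.019],vel=.06,max_force=10);st("down")
r.close(15);st("grip");r.move_linear(np.r_[g,.2]);r.close(20);st("lift")
travel((.524,-.204),np.radians(169));st("over mat");
r.move_linear([.524,-.204,.009],vel=.12,max_force=10);r.gripper_open();r.move_linear([.524,-.204,.2]);st()
h=np.array([.5855,-.0168]);travel(h,TH)
r.move_linear(np.r_[h,.056],vel=.12,max_force=10);st("at handle")
r.close(30);st("gripped");e=r.read_position()[:2]-.088*EY
print(r.move_linear(np.r_[e,.056],vel=.06,max_force=25));st("pulled")
r.gripper_open();r.move_linear(np.r_[r.read_position()[:2],.2])
im,pose=snap("w8")
p=np.array([.42,.2,.25]);r.goto(p,ori(0,p))
t=r.camera("top");H,S,V=hsv(t);show(blobs("top",(H>105)&(H<122)&(S>150)&(V>60),.09,60)[-1:])
cv2.imwrite("pics/v8.png",cv2.resize(t[150:370,130:500],(800,476))[...,::-1]);st()
E
```

```text
[ 1.04832241  0.7525434  -0.70671909  1.97359862  0.75913312  0.70078541
  1.08432762]
[ 1.08598387  0.95846738 -0.85510137  1.5599256   0.81622959  1.01143047
  1.89882361]
[ 0.91433177  0.72274839 -0.7513977   2.09482416  0.83662706  0.65383305
  1.15256237]
[ 0.57895755  0.83828221 -0.73677121  1.77066668  0.74091634  0.83324887
  0.94735762]
[-0.00632775  0.99345605 -1.00666381  1.64169536  0.9441111   1.06379427
  1.72716723]
down t 28.5 pos [645.7 -54.6  19.2] w 92.7 mm F 0.0 [-0.8  0.3 -0.1]
grip t 29.6 pos [645.5 -54.9  19. ] w 23.9 mm F 14.999992400407791 [0.2 1.3 0.5]
lift t 31.2 pos [645.2 -54.9 199.2] w 23.6 mm F 19.999923706054688 [-0.  -0.1 -0.3]
over mat t 32.1 pos [ 525.  -202.3  200.4] w 23.8 mm F 19.999997913837433 [-0.6  0.5 -0.4]
 t 36.4 pos [ 523.3 -204.   199.1] w 92.5 mm F 0.0 [ 0.   0.3 -0.6]
at handle t 38.7 pos [586.1 -16.6  56.8] w 93.0 mm F 0.0 [-0.9  1.1  0.1]
gripped t 39.9 pos [585.5 -16.5  56. ] w 13.8 mm F 30.00005543231964 [ 0.4  1.6 -0.7]
False
pulled t 41.5 pos [ 576.2 -104.5   56. ] w 14.0 mm F 30.001103281974792 [ 0.4  0.6 -1.1]
[ 576.  -103.5] deg 174.9 LxW 56.9 16.2 px [346. 255.]
 t 45.3 pos [421.1 198.5 249.5] w 93.1 mm F 0.0 [-0.7  0.4 -0.6]
```

View pics/v8.png

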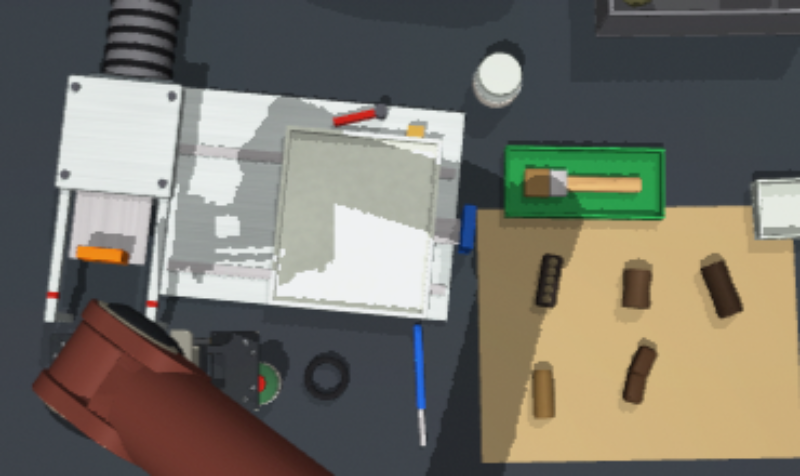

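The carriage and jaw are back, and the claw has been knocked slightly, to around (542,390) in the crop. I'll pull the carriage lightly against its loading stop, then fetch the pieces, travelling high.

```bash
python3 - <<'E'
s=open('h.py').read()
s=s.replace('p=np.r_[xy,.13];r.goto(p,ori(a,p))','p=np.r_[xy,.13];travel(xy,a);r.move_linear(p)')
s=s.replace('r.move_linear(np.r_[xy,.12]);r.close(20);st("lift")','r.move_linear(np.r_[xy,.17]);r.close(20);st("lift")')
s=s.replace('t=np.r_[q,.12];r.goto(t,ori(TH,t));r.close(20);','travel(q,TH,.17);r.close(20);')
s=s.replace('r.move_linear(np.r_[q,.13]);st("placed")','r.move_linear(np.r_[q,.2]);st("placed")')
open('h.py','w').write(s)
E
python3 - <<'E'
from h import *
h=np.array([.5758,-.1038]);travel(h,TH);r.move_linear(np.r_[h,.056],vel=.12,max_force=10)
r.close(30);f0=r.read_contact_force()
print(r.move_linear(np.r_[r.read_position()[:2]-.012*EY,.056],vel=.03,max_force=12));st("pulled")
hp=r.read_position()[:2];r.gripper_open();r.move_linear(np.r_[hp,.2])
c=hp+.130*EY;print("C",c);open('h.py','a').write(f"C=np.array([{c[0]},{c[1]}])\n")
E
python3 - <<'E'
from h import *
print(fetch("jaw",(.524,-.204),np.radians(168.8),(.062,-.046)))
E
```

```text
True
pulled t 49.8 pos [ 575.  -111.2   55.9] w 14.0 mm F 30.05620837211609 [1.1 1.  3.2]
C [0.58871901 0.01805378]
jaw
[ 522.2 -203.9] deg 168.9 LxW 65.6 25.1 px [321. 226.]
grip t 56.2 pos [ 520.4 -203.5    7. ] w 23.3 mm F 19.999669790267944 [ 0.2 -0.2 -0.2]
lift t 57.7 pos [ 520.  -203.5  169.3] w 23.9 mm F 19.999501705169678 [-0.6  0.1 -1.6]
over t 58.9 pos [645.1 -36.1 170. ] w 24.0 mm F 19.99961256980896 [-0.5 -1.2  0. ]
placed t 63.3 pos [644.9 -34.5 198.8] w 93.2 mm F 0.0 [-0.5  0.3  0.5]
True
```

```bash
python3 - <<'E'
from h import *
if fetch("limb",(.509,-.407),np.radians(19.2),(.061,.046)):
    ok=fetch("rib",(.410,-.307),np.radians(160),(-.060,-.046)); print(ok)
    if ok: im,_=snap("v9")
E
```

```text
limb
[ 507.3 -423.4] deg 16.5 LxW 87.3 69.9 px [303. 214.]
close look not trusted
```

View pics/p_limb.png

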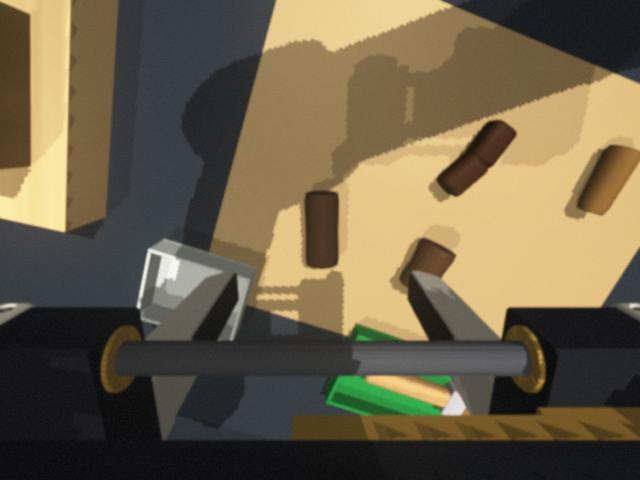

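The limb is at (321,229), just where expected; only the gripper's shadow spoiled the mask. I'll step the threshold down until the blob has the piece's size.

```bash
cat >>h.py <<'E'
def piece(im,pose,xy,z,rad=.06):
    p=r.camera_params("wrist");M=np.eye(4);M[:3,:3]=pose[1];M[:3,3]=pose[0]
    c=np.linalg.inv(M@p["mount"])@np.r_[xy,z,1];u=p["K"]@c[:3];u=u[:2]/u[2];d=int(rad*331/c[2])
    x0,y0=max(int(u[0])-d,0),max(int(u[1])-d,0);w=cv2.GaussianBlur(np.ascontiguousarray(im[y0:y0+2*d,x0:x0+2*d,2]),(3,3),0)
    T=int(cv2.threshold(w,0,1,cv2.THRESH_BINARY_INV+cv2.THRESH_OTSU)[0]);best=None
    for t in range(T,10,-4):
        F=np.zeros(im.shape[:2],np.uint8);F[y0:y0+2*d,x0:x0+2*d]=w<t
        bs=[b for b in blobs("wrist",F,z,150,pose) if np.linalg.norm(b[0]-xy)<.04]
        for b in bs:
            if 40<b[2]<82 and 20<b[3]<41: return b
            best=best or b
    return best
E
python3 - <<'E'
from h import *
if fetch("limb",(.509,-.407),np.radians(19.2),(.061,.046)):
    ok=fetch("rib",(.410,-.307),np.radians(160),(-.060,-.046)); print(ok)
    if ok: im,_=snap("v9")
E
```

```text
limb
[ 505.9 -409.7] deg 19.2 LxW 80.8 30.1 px [322. 223.]
grip t 69.9 pos [ 498.3 -412.3    7. ] w 30.0 mm F 19.972649216651917 [ 0.1  1.1 -0.2]
lift t 71.3 pos [ 498.  -412.2  169.2] w 29.8 mm F 19.972703754901886 [ 0.4 -0.4 -1.2]
over t 73.7 pos [654.2  56.6 170. ] w 30.1 mm F 19.972790479660034 [-1.1  0.1 -0.3]
placed t 78.0 pos [653.6  57.  198.8] w 92.8 mm F 0.0 [-0.5  0.9  0.4]
rib
[ 409.4 -306.4] deg 160.3 LxW 73.0 25.1 px [322. 227.]
grip t 83.3 pos [ 407.1 -305.4    7. ] w 22.1 mm F 19.53438242764605 [-0.2  0.7 -0.2]
lift t 84.8 pos [ 406.8 -305.3  169.3] w 22.5 mm F 19.541535937669323 [ 0.2  0.2 -0.3]
over t 86.4 pos [523.9 -22.5 169.9] w 22.6 mm F 19.541686962102176 [ 0.   0.8 -0.4]
placed t 90.8 pos [523.6 -21.6 199.2] w 93.0 mm F 0.0 [-0.1 -0.2 -0.4]
True
```

View pics/v9.png

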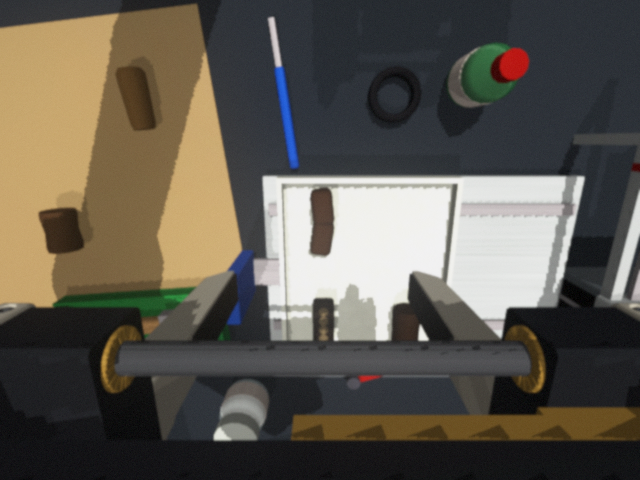

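Rib (322,222), jaw (323,320) and limb (404,322) are in the carriage. Claw is at (136,98), vertebra at (62,230).

```bash
python3 - <<'E'
from h import *
pose=(r.read_position(),r.read_eef_rot())
c=cast("wrist",(136,98),.012,pose)[:2];v=cast("wrist",(62,230),.014,pose)[:2]
t=cast("wrist",(126,70),.012,pose);u=cast("wrist",(146,128),.012,pose);a=np.arctan2(*(u-t)[1::-1]);print(c,v,np.degrees(a))
ok=fetch("claw",c,a,(-.060,.046));print(ok)
if ok: print(fetch("vert",v,np.radians(174),(0,0),.0295)); im,_=snap("v10")
E
```

```text
[ 0.3878128  -0.19355063] [ 0.51142865 -0.3083581 ] 6.085704464248292
claw
[ 390.3 -193.4] deg 0.8 LxW 62.9 27.5 px [322. 230.]
grip t 95.3 pos [ 386.9 -193.4    7. ] w 23.6 mm F 19.99996930360794 [0.  0.2 0.3]
lift t 96.7 pos [ 386.6 -193.3  169.5] w 23.9 mm F 19.999931752681732 [ 0.2  0.1 -0.2]
over t 98.3 pos [533.7  69.  170. ] w 23.7 mm F 19.9998539686203 [-0.7  0.3 -0.2]
placed t 102.7 pos [533.3  69.7 199.1] w 93.4 mm F 0.0 [-1.2 -0.2  0.3]
True
vert
[ 514.4 -307.6] deg 174.0 LxW 56.1 34.1 px [324. 230.]
grip t 107.6 pos [ 508.4 -306.9    7. ] w 33.8 mm F 19.97730642557144 [-0.4  0.5  0.5]
lift t 109.1 pos [ 508.  -306.8  169.2] w 33.7 mm F 19.977740943431854 [-0.2  0.2 -0.7]
over t 110.8 pos [588.7  16.8 169.9] w 34.0 mm F 19.97779369354248 [-0.4  0.3 -0.4]
placed t 115.2 pos [588.1  17.7 199. ] w 92.9 mm F 0.0 [ 0.1 -0.2 -0.1]
True
```

```bash
python3 - <<'E'
from h import *
travel((.5,-.28),TH)
t=r.camera("top");a=cv2.resize(t[190:370,210:510],(800,480))[...,::-1]
s=r.camera("scene");cv2.imwrite("pics/s11.png",s[...,::-1])
b=cv2.imread("pics/v10.png")[150:400,180:500];b=cv2.resize(b,(400,300))
c=cv2.resize(s[200:350,220:420][...,::-1],(400,300))
cv2.imwrite("pics/v11.png",np.vstack([cv2.resize(a,(500,300)).copy() if 0 else cv2.copyMakeBorder(cv2.resize(a,(500,300)),0,0,0,300,0),np.hstack([b,c])]))
E
```

```text
(no output)
```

View pics/v11.png

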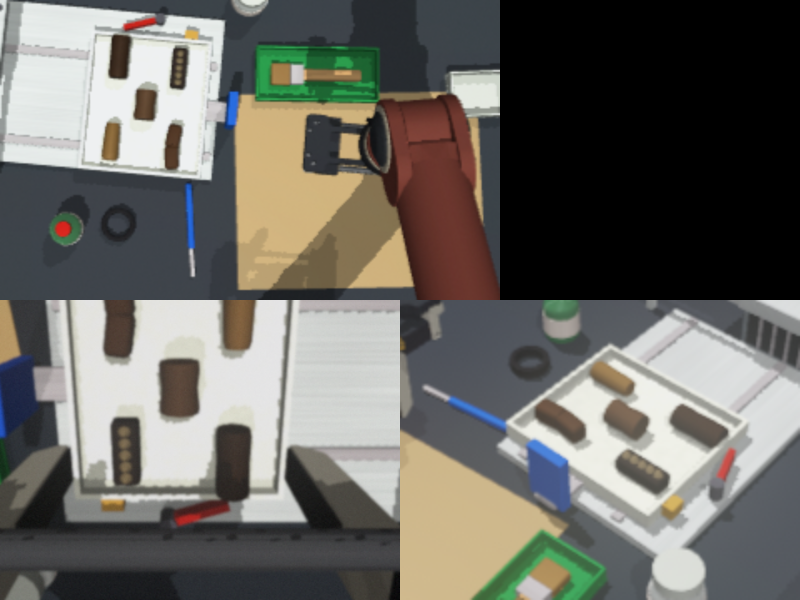

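All five pieces sit inside the carriage. Now I'll push it home.

```bash
python3 - <<'E'
from h import *
for uv in ((154.7,286.5),(200.3,290.6)):
    d=cast("top",uv,.088)[:2]-C;print("red line",d@EX,d@EY)
h=C-.130*EY;travel(h,TH);r.move_linear(np.r_[h,.056],vel=.12,max_force=10);r.close(40);st("grip")
p0=r.read_position()[:2]
e=h+.122*EY
print(r.move_linear(np.r_[e,.056],vel=.05,max_force=30));st("pushed");print("travel",(r.read_position()[:2]-h)@EY)
# pull back lightly: the pawl must hold
print(r.move_linear(np.r_[h+.109*EY,.056],vel=.03,max_force=10));st("back");print("travel",(r.read_position()[:2]-h)@EY)
E
```

```text
red line -0.11822015765447876 0.33313954327122663
red line -0.11793037897978902 0.22217976334052916
grip t 120.2 pos [ 575.  -111.3   56. ] w 13.5 mm F 39.99998331069946 [-0.8  0.1 -0.5]
False
pushed t 122.8 pos [588.   10.7  56. ] w 13.9 mm F 40.00069499015808 [ 1.3 -1.5 -0. ]
travel 0.12262784951703379
True
back t 123.2 pos [587.3   4.   55.9] w 13.6 mm F 40.056424140930176 [1.5 2.2 3. ]
travel 0.11587858740239887
```

The pawl holds the carriage at about 0.115. Now the gate.

```bash
python3 - <<'E'
from h import *
r.gripper_open();r.move_linear(np.r_[r.read_position()[:2],.2])
g=C-.075*EX+.280*EY;travel(g,TH+np.pi/2,.22)
r.move_linear(np.r_[g,.098],vel=.1,max_force=10);st("at gate");r.close(50);st("grip")
S=lambda:(r.read_position()[:2]-C)@EX
print("station x",S());y=(r.read_position()[:2]-C)@EY
e=C-.1195*EX+y*EY
print(r.move_linear(np.r_[e,.098],vel=.04,max_force=40));r.wait(.3);st("pulled");print("station x",S())
r.gripper_open();r.move_linear(np.r_[r.read_position()[:2],.22])
travel((.5,-.1),TH,.22)
t=r.camera("top");H,Sa,V=hsv(t)
for b in blobs("top",(H>8)&(H<20)&(Sa>210)&(V>120),.131,40): d=b[0]-C;print("orange",d@EX,d@EY,b[2:4])
for b in blobs("top",(H>105)&(H<122)&(Sa>150)&(V>60),.09,60): d=b[0]-C;print("blue",d@EX,d@EY)
s=r.camera("scene")
cv2.imwrite("pics/v12.png",np.vstack([cv2.resize(t[170:370,120:520],(600,300)),cv2.resize(s[120:420,60:510],(600,400))[:300]])[...,::-1])
E
```

```text
at gate t 129.0 pos [544.  304.9  98.8] w 93.1 mm F 0.0 [-0.3  0.1  0.5]
grip t 130.2 pos [548.5 303.9  97.9] w 13.8 mm F 49.995558857917786 [ 9.2  0.7 -4. ]
station x -0.0701194829884855
False
pulled t 131.8 pos [504.  308.7  97.9] w 13.7 mm F 49.991129636764526 [ 8.3  1.8 -2.6]
station x -0.11489554216449656
orange -0.11687890552422202 0.27872565626127527 (47.58640670776367, 13.190967559814453)
blue -0.41566826322721273 -0.6754816252319203
blue -0.3869304440890942 0.5614317736164275
blue -0.1586380686804467 -0.08160984315527085
blue 3.444597845533882e-05 -0.014792235630497636
```

View pics/v12.png

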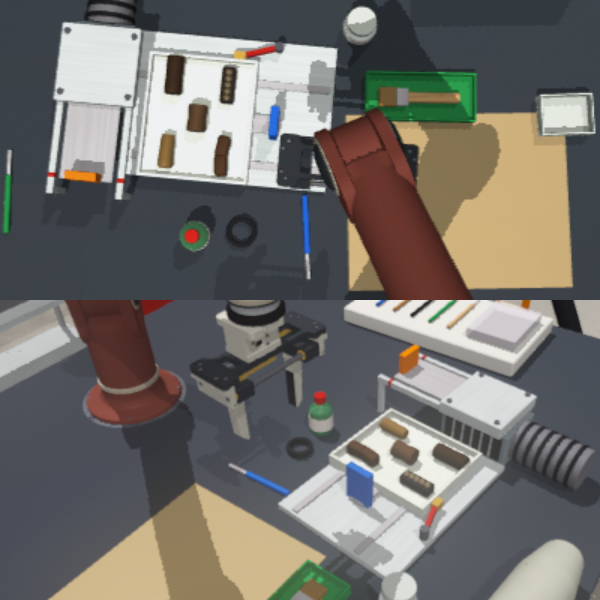

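The carriage is latched with the pieces in it. The gate handle is close to the red lines but seems 1–4 mm short because the arm lagged under load. I'll measure it against the lines from close by.

```bash
python3 - <<'E'
from h import *
for dx in (-.117,-.10):
    g=C+dx*EX+.280*EY;travel(g,TH,.23);r.wait(.3)
    pos=np.mean([r.read_position() for _ in range(20)],0);im=r.camera("wrist");pose=(pos,r.read_eef_rot())
    cv2.imwrite(f"pics/g{abs(dx)}.png",im[...,::-1]);H,S,V=hsv(im);print((pos*1000).round(1))
    for n,m,z in (("orange",(H>8)&(H<20)&(S>200)&(V>170),.131),("red",((H<6)|(H>174))&(S>150)&(V>90),.088)):
        for b in blobs("wrist",m,z,20,pose,5000): d=b[0]-C;print(n,round(d@EX,4),round(d@EY,4),b[2].__round__(1),b[3].__round__(1),b[4].round())
E
```

```text
[502.1 308.3 230. ]
orange -0.1168 0.2799 46.0 13.0 [321. 236.]
red -0.1154 0.224 9.6 3.0 [265. 224.]
red -0.1158 0.3352 11.7 4.0 [381. 224.]
red -0.1943 0.1029 24.3 22.8 [126. 139.]
[518.2 307.3 230.1]
orange -0.1169 0.2798 45.4 12.6 [322. 217.]
red -0.1152 0.2241 10.4 3.8 [264. 208.]
red -0.1158 0.3352 11.5 4.8 [381. 208.]
red -0.1937 0.1027 23.5 23.0 [122. 120.]
```

The wrist view puts the handle 1.3 mm past the lines and the top view 1.1 mm short of them, so the gate is at about 50 mm. I'll leave it there and hand in.

```bash
python3 - <<'E'
from h import *
st();print(r.hand_in())
E
```

```text
t 138.9 pos [518.3 307.2 230.1] w 93.0 mm F 0.0 [ 0.  -1.6  0.8]
the job is handed in; nothing more can be done
None
```

I handed the job in at 139 s: the brush is in the green tray, all five pieces are in the latched carriage, and the gate is about 50 mm open; one early swing pushed the carriage about 89 mm (not latched) and left the jaw outside, so I pulled it back to its loading end before loading.

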